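# Snap the retaining clip onto a showcase cam lock

### The job

The display cabinet's cam lock is missing its retaining clip: take the push fork from its cork pad, push the split clip lying on the lock's brass ledge sideways onto the groove of the lock barrel with the fork until it snaps on, press it home against the barrel with about 20 N for a moment, then lay the fork back down on the cork pad the right way up. Touch the clip only with the fork, go by feel, never pushing harder than 30 N, and do not disturb the clay and copper toys.

Things in the scene. Friction and masses are not known exactly. Their poses are not given: they have to be found in the camera images.
- lock: Fixed aluminium lock block 105 x 60 x 30 mm, its flat top a brass ledge; a low track 22 x 140 mm crosses its far end. Origin at the underside, below the middle of the barrel's adjusting slot. +x is the way the clip is pushed. The barrel stands clamped anywhere up to 6 mm before or beyond the origin along x (y = 0); where exactly is not measured and must be felt.
- lock_ledge (a point): Point on the ledge's top, 30 mm above the lock's origin, same axes. The ledge runs from x = -73 to +28 mm, 50 mm wide. Round vertical brass barrel on it: neck (the groove) 16 mm across, 8 mm high, then a head 24 mm across up to 16 mm above the ledge. The barrel stays put under the push allowed.
- clip_c (a point): Loose U-shaped split clip of steel, 5 mm thick, flat on the ledge about 30 mm before the lock's origin, within 3 mm of the middle line and 0.12 rad askew, mouth (+x) to the barrel. Point: half-way up, at the middle of the neck it will close on (snapped in: on the barrel's axis within 0.6 mm). Two sprung arms, 28 mm over all, reach to x = +10 mm; mouth 12 mm.
- clip_rear (a point): Middle of the flat rear face of the clip's 28 mm wide bridge, 15 mm behind (-x) clip_c. A tail 10 mm wide sticks out 12 mm behind it. Pushing it on: the force rises to 6 to 14 N while clip_c is 15 to 9 mm short of the barrel's axis, drops as the arms snap shut, and rises steeply when the bridge is home against the neck: hold some 20 N there for 0.3 s, 30 N at most.
- fork_grip (a point): Push fork, 130 mm long, 130 to 210 g, lying on its sole on the pad: bar 22 mm wide and 36 mm high (steel sole 6 mm, wooden grip above). Point at the middle of the grip, 20 mm above the underside; +x points to the prongs. The grip bar runs from x = -50 to +40 mm. Pinch it across the 22 mm width, from above.
- fork_tips (a point): Midway between the flat tips of the fork's two prongs, 80 mm ahead (+x) of fork_grip and 3 mm above the underside. Prongs 30 mm long, each 5 mm wide, 6 mm high, 14 mm apart inside, 24 mm over all, level with the sole. They straddle the clip's tail and press with their tips on the bridge's rear face.
- pad: Fixed cork pad 180 (x) x 100 (y) x 4 mm on the shelf, the fork's resting place. Origin at the middle of its underside.
- bull_a: Bystander, a white clay bull with blue dots: 70 x 30 mm, 62 mm high. Origin at the middle of its underside. Not to be disturbed.
- bull_b: Bystander, the other white clay bull with blue dots: 70 x 30 mm, 62 mm high. Origin at the middle of its underside. Not to be disturbed.
- ark: Bystander, a painted clay ark boat: 190 x 72 mm, 90 mm high. Origin at the middle of its underside. Not to be disturbed.
- angel: Bystander, a winged white clay angel: 70 mm wide over its wings, 90 mm high. Origin at the middle of its underside. Not to be disturbed.
- jug: Bystander, a hammered copper miniature jug: 62 mm across, 70 mm high, handle to +y. Origin at the middle of its underside. Not to be disturbed.
- toyfish: Bystander, a small clay fish lying in a fixed dark wooden tray 130 x 90 mm and 30 mm high: 60 x 26 mm, 16 mm high. Origin at the middle of its underside. Not to be disturbed.
Not all that is in view belongs to the job. Of the things that look like the lock, take the one that is farthest to the robot's right at the start.

How it is judged:
By the outcome, as a careful person would: the job done as asked, in the order asked, and still so for the second after the job is handed in, with the robot touching nothing.
It also fails if it takes over 72 s, if anything falls off the work surface, if the arm or the gripper's body presses on something with over 40 N, if the wrist force passes 120 N, or if a joint passes its speed limit or range.

### The arm

A 6-joint arm with a two-finger parallel gripper is mounted at the origin on the work surface. World frame = base frame: x ahead of the robot, y to its left, z up, the work surface at z = 0. Lengths are in m, angles in rad, forces in N, time in s.
With the tool pointing down it reaches from about 0.275 to 0.85 m from the base axis. Payload 19 kg.
Tool frame: the origin (TCP) lies midway between the tips of the shut fingers; the grasp point (between the pads) lies 19 mm behind it (manip.hold_point_z is the z of the grasp point in the tool frame, in m); z points along the fingers, y is the line along which they close (so a half turn about z gives the same grasp; the last joint's range is limited). The gripper opens to 85 mm and grips with 20 to 120 N. Pads are 22 mm wide; open, the fingers measure 114 mm over their backs; the gripper's body (76 mm by 85 mm) begins 54 mm behind the grasp point. The pads swing forward as they close: fully open they stand 13 mm farther back than shut.
Start: joints at [1.036, 0.15, 1.437, -0, 1.554, -0.134], TCP at [0.224, 0.529, 0.231] pointing down, gripper open.
Joint ranges: [-2.8, 2.8], [-0.68, 2.1], [0.12, 2.68], [-1.39, 4.53], [0.16, 2.79], [-2.81, 2.81]. Speed limits (rad/s): [1.89, 1.89, 2.22, 3.01, 3.01, 3.01].

### API

Orientations are given as a unit quaternion [w, x, y, z].
In Python, from workcell import manip, imaging, workorder gives the robot as it stands. The module is installed in compiled form; this text tells all that it offers.
- The arm moves only by the tool apply_moves, never from a script. Its argument "series" is one flat list of numbers, 7 for each row, row after row: the turn, a rotation vector about the tool's x, y, z in degrees, then the shift along the tool's x, y, z in cm, then the gripper command: -1 is shut, 1 is fully open, values between are in proportion. In form: [rx, ry, rz, x, y, z, grip, rx, ry, rz, x, y, z, grip, ...]. A call has 1 to 12 rows; each row is the pose to reach, as a shift and turn from the pose commanded when the call began, along the tool's axes at that moment; what a row does not reach only later rows make up. A row lasts 1/12 s, in which the tool goes at most 41.7 mm and 7.16 degrees, less where a joint would pass 70% of its speed; a pose out of reach is approached as far as the arm can. A call with a gripper value outside its range is refused whole. The fingers move at their own pace and stop on an object; "newtons" is the grip in N (left out, the last holds). Time passes only in rows, so rows that repeat a pose let the fingers close. It gives the time, the measured TCP pose, the force, the opening and the grip force at its end, in the units of the state.
- manip.sense(): the state, without advancing time (a new reading comes with each control period).
- imaging.snapshot(name): name is "side" or "top" or "wrist"; returns a dict with "img" (400x640x3 uint8, red, green, blue), "vfov" (degrees; the focal length in pixels is half the picture's height over the tangent of half this angle, whatever the lens; pixels are square), "cx", "cy" (the principal point, pixels), "origin" and "orientation" of the camera in the world; the wrist camera has in their place "mount" (4x4, takes a point from camera to tool coordinates, whose origin is the TCP and whose axes are the flange's). Camera axes: x right, y up, looking along -z (the intrinsics and any distortion apply to the point x, -y, -z); pixel columns grow to the right and rows downward; lengths in m; the calibration is good to about 2 mm. A picture is of the moment at which its call begins: read the wrist's pose just before it. There is no depth.
- workorder.hand_in(): hands the job in; it is judged then, once.
The state is a dict: "t": time; "joint_positions": joint angles; "joint_velocities": joint speeds; "effort": joint torques, N m; "ee_pos": TCP position; "tool_rot": TCP orientation; "force": force on the tool from outside, world axes, zero at the start; "ft_torque": the same for the moment, N m; "gripper_width": finger opening in m; "grasp_force": force on a finger pad.
Only numpy, scipy, OpenCV 4.12 (cv2) and the standard library are available. Lean on these libraries where they do the work, as an engineer would, in place of code of your own. Each camera call takes 0.05 s, during which the arm holds its last target. There are 200 camera calls.

## Working session

There is one attempt and no reset: what is moved stays moved. The work goes in short steps, Python scripts to look and compute and a tool call to move; the robot and the scene stay as the last step left them, time stands still between calls to the robot, and variables do not carry over. Pictures are saved under pics/ and viewed, at most 10 in all, crops included, and the job is handed in when it is done.

Besides the shell and the picture viewer there is one more tool, called after "Emit:" as a command line: name --argument value ..., lists and objects as JSON in quotes. apply_moves: Moves the arm, as the interface text tells. Its arguments: {"type":"object","properties":{"series":{"type":"array"},"newtons":{"type":"number"}},"required":["series"]}

```bash
mkdir -p pics
python3 - <<'E'
from workcell import manip, imaging, workorder
import cv2,json
s=manip.sense(); print(s, manip.hold_point_z)
for n in ("side","top","wrist"):
    d=imaging.snapshot(n); cv2.imwrite(f"pics/{n}0.png",d["img"][:,:,::-1]); print(n,{k:(v.tolist() if hasattr(v,'tolist') else v) for k,v in d.items() if k!="img"})
E
```

```text
{'t': 0.0, 'joint_positions': array([ 1.03596589e+00,  1.50987869e-01,  1.43803587e+00, -5.04943083e-06,
        1.55380673e+00, -1.34013341e-01]), 'joint_velocities': array([0.00037306, 0.00102739, 0.00013838, 0.00089581, 0.00025587,
       0.00049837]), 'effort': array([ 1.50647433e-03, -7.13050389e+01, -5.70875645e+01,  2.85799379e-04,
        8.84206354e-03, -6.78412206e-06]), 'ee_pos': array([0.22424533, 0.52919666, 0.23067199]), 'tool_rot': array([-2.00756183e-04,  1.99069638e-01,  9.79985151e-01, -5.85451280e-04]), 'force': array([-0.3836446 ,  0.42257862, -0.10676549]), 'ft_torque': array([ 0.00655249,  0.00757343, -0.01941821]), 'grasp_force': 0.0, 'gripper_width': 0.08512861346753145} -0.0187
side {'vfov': 56.56769197715519, 'cx': 320.5887719619, 'cy': 203.93428285908317, 'origin': [0.42197036656766496, 0.6849774542476255, 0.6929030230797555], 'orientation': [-0.047684272590640855, -0.028352777997026745, 0.36599239312652837, 0.9289628078135687]}
top {'vfov': 57.54877171150075, 'cx': 319.73632963547817, 'cy': 197.3105896797318, 'origin': [0.32610165176193046, 0.08345584681409113, 1.1428515590090607], 'orientation': [0.7067760166910816, 0.04488435833430256, -0.06082530588054358, -0.7033870476286469]}
wrist {'vfov': 62.16758255227521, 'cx': 326.92847311141816, 'cy': 199.60463074430984, 'mount': [[-6.806253430491973e-05, 0.9516919265693381, 0.3070545102587359, 0.07976544988895005], [0.9999996886206894, 0.00030618384301580594, -0.0007273307209991483, -0.0002946291253039801], [-0.0007862099050871457, 0.30705436514434226, -0.951691651071811, -0.14231947151449353], [0.0, 0.0, 0.0, 1.0]]}
```

View pics/top0.png

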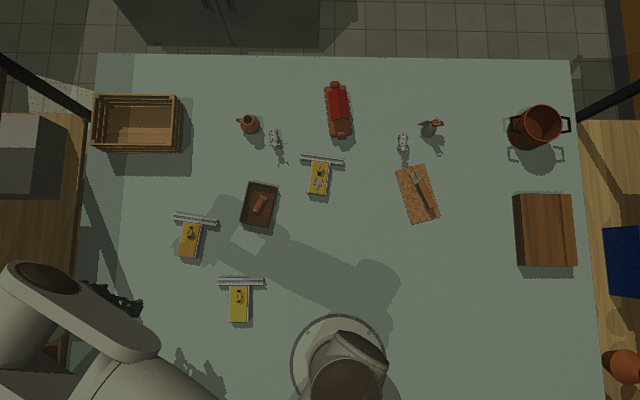

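View pics/side0.png

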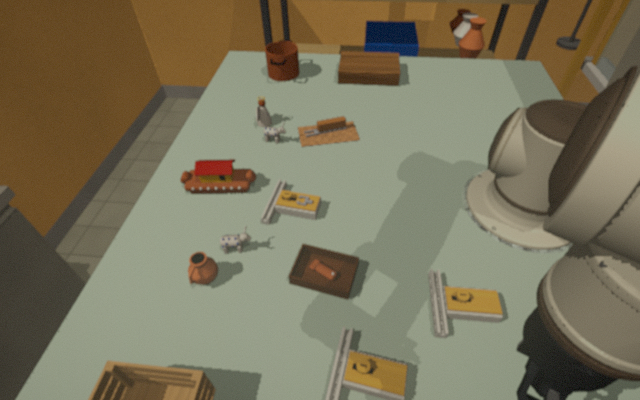

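The top view shows three lock look-alikes: (190,240), (240,302) and (318,178). The last is farthest to the robot's right (−y) and has a loose clip on it, so it's my choice. The fork lies on the pad at (418,195). The bulls are at (277,140) and (403,143), the ark at (338,110), the angel at (431,128), the jug at (249,124) and the fish at (260,203). Next is a close crop of the lock and fork.

```bash
cat > h.py <<'E'
from workcell import manip, imaging, workorder
import cv2,numpy as np
from scipy.spatial.transform import Rotation as R
def q(w): return R.from_quat([w[1],w[2],w[3],w[0]])
def cam(d,s=None):
    if "mount" in d:
        M=np.array(d["mount"]); r=q(s["tool_rot"]).as_matrix()
        return r@M[:3,:3], r@M[:3,3]+s["ee_pos"]
    return q(d["orientation"]).as_matrix(), np.array(d["origin"])
def ray(d,u,v,z,s=None):
    Rm,o=cam(d,s); f=200/np.tan(np.radians(d["vfov"]/2))
    w=Rm@np.array([(u-d["cx"])/f,-(v-d["cy"])/f,-1]); return o+w*(z-o[2])/w[2]
def proj(d,p,s=None):
    Rm,o=cam(d,s); f=200/np.tan(np.radians(d["vfov"]/2)); c=Rm.T@(np.array(p)-o)
    return d["cx"]+f*c[0]/-c[2], d["cy"]-f*c[1]/-c[2]
def crop(img,x0,y0,x1,y1,k,name): cv2.imwrite(name,cv2.resize(img[y0:y1,x0:x1,::-1],None,fx=k,fy=k,interpolation=cv2.INTER_CUBIC))
E
python3 - <<'E'
from h import *
d=imaging.snapshot("top"); crop(d["img"],290,140,450,240,5,"pics/topc.png")
E
```

```text
(no output)
```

View pics/topc.png

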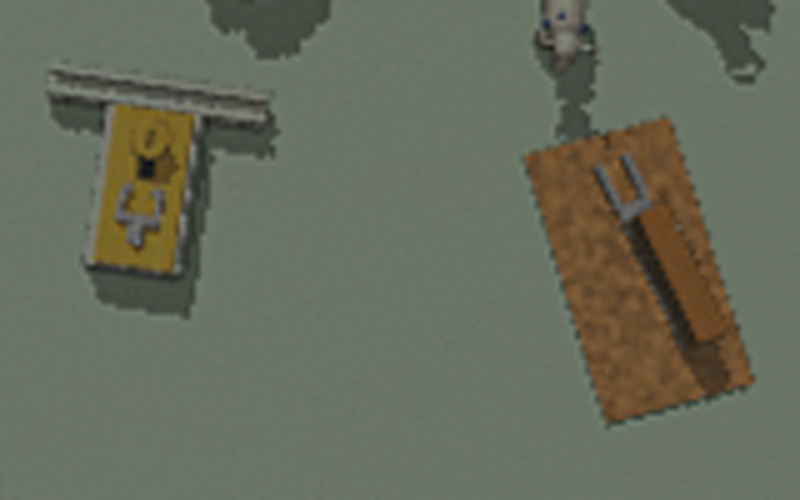

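The crop confirms it. The lock's ledge corners are at crop (113,107), (197,116), (178,270) and (92,262), with the loose clip at (140,215) and its mouth to the barrel at (150,140). The fork's tips are at (601,167) and (627,156), and its bar's rear end is at (711,336).

Run:
```python
from h import *
d=imaging.snapshot("top")
P=lambda x,y,z: ray(d,290+x/5,140+y/5,z)[:2]
a=P(614,162,.010); r=P(711,336,.040); f=P(650,210,.040)
print("tips",a,"rear",r,"front",f,"len",np.linalg.norm(a-r),np.linalg.norm(f-r))
x=(a-r)/np.linalg.norm(a-r); print("fork yaw",np.arctan2(x[1],x[0]),"grip",a-x*.08, r+x*.05)
c=[P(*p,.030) for p in((113,107),(197,116),(178,270),(92,262))]; print("ledge",c)
fm=(c[0]+c[1])/2; nm=(c[2]+c[3])/2; l=(fm-nm)
print(np.linalg.norm(l),np.linalg.norm(c[0]-c[1]),"yaw",np.arctan2(l[1],l[0]),"origin",nm+l*.72)
print("pad",[P(*p,.004) for p in((523,156),(670,117),(754,381),(607,425))])
print("barreltop",P(150,140,.046),"clip",P(140,215,.035))
Rm=q(manip.sense()["tool_rot"]).as_matrix(); print(Rm)
```

```text
tips [ 0.57950963 -0.23937946] rear [ 0.46399215 -0.28696184] front [ 0.54253672 -0.25223664] len 0.12493346165254927 0.08587833751290523
fork yaw 0.3907280599413633 grip [ 0.50553907 -0.2698484 ] [ 0.51022375 -0.26791875]
ledge [array([0.60772109, 0.08129312]), array([0.60239187, 0.02856359]), array([0.50445628, 0.04042477]), array([0.5091118 , 0.09369735])]
0.09901856057604116 0.052998156947406894 yaw -0.12283832430545889 origin [0.5775402  0.05832551]
pad [array([ 0.5843134 , -0.18238158]), array([ 0.61086213, -0.27853747]), array([ 0.43997756, -0.32521443]), array([ 0.41169685, -0.23070153])]
barreltop [0.58297974 0.05838132] clip [0.53797519 0.06417982]
[[-9.20744968e-01  3.90164828e-01 -3.33030862e-04]
 [ 3.90164957e-01  9.20744827e-01 -5.19699551e-04]
 [ 1.03867957e-04 -6.08447719e-04 -9.99999810e-01]]
```

```bash
cat >> h.py <<'E'
def go(p,yaw,s=None):
    s=s or manip.sense(); Ro=q(s["tool_rot"]); c,n=np.cos(yaw),np.sin(yaw)
    Rt=R.from_matrix([[c,n,0],[n,-c,0],[0,0,-1]])
    print("turn",np.round((Ro.inv()*Rt).as_rotvec(degrees=True),2),"shift cm",np.round(Ro.inv().apply(np.array(p)-s["ee_pos"])*100,2))
E
python3 -c "
from h import *
go([.508,-.268,.17],.395)"
```

```text
turn [-2.000e-02  4.000e-02  1.344e+02] shift cm [-57.23 -62.34   6.13]
```

Emit:
apply_moves --series '[0, 0, 134.4, -57.2, -62.3, 6.1, 1, 0, 0, 134.4, -57.2, -62.3, 6.1, 1, 0, 0, 134.4, -57.2, -62.3, 6.1, 1, 0, 0, 134.4, -57.2, -62.3, 6.1, 1, 0, 0, 134.4, -57.2, -62.3, 6.1, 1, 0, 0, 134.4, -57.2, -62.3, 6.1, 1, 0, 0, 134.4, -57.2, -62.3, 6.1, 1, 0, 0, 134.4, -57.2, -62.3, 6.1, 1, 0, 0, 134.4, -57.2, -62.3, 6.1, 1, 0, 0, 134.4, -57.2, -62.3, 6.1, 1, 0, 0, 134.4, -57.2, -62.3, 6.1, 1, 0, 0, 134.4, -57.2, -62.3, 6.1, 1]'

```text
t: 1.25
ee_pos: [0.3916, 0.0575, 0.1955]
tool_rot: [0.0, 0.815, 0.579, 0.0]
force: [1.1, 1.2, 0.8]
gripper_width: 0.0855
grasp_force: 0.0
```

```bash
python3 -c "
from h import *
go([.508,-.268,.17],.395)"
```

```text
turn [ 4.000e-02 -3.000e-02  4.811e+01] shift cm [-26.89  21.72   2.56]
```

Emit:
apply_moves --series '[0, 0, 48.1, -26.9, 21.7, 2.5, 1, 0, 0, 48.1, -26.9, 21.7, 2.5, 1, 0, 0, 48.1, -26.9, 21.7, 2.5, 1, 0, 0, 48.1, -26.9, 21.7, 2.5, 1, 0, 0, 48.1, -26.9, 21.7, 2.5, 1, 0, 0, 48.1, -26.9, 21.7, 2.5, 1, 0, 0, 48.1, -26.9, 21.7, 2.5, 1, 0, 0, 48.1, -26.9, 21.7, 2.5, 1, 0, 0, 48.1, -26.9, 21.7, 2.5, 1, 0, 0, 48.1, -26.9, 21.7, 2.5, 1, 0, 0, 48.1, -26.9, 21.7, 2.5, 1, 0, 0, 48.1, -26.9, 21.7, 2.5, 1]'

```text
t: 2.25
ee_pos: [0.5095, -0.2645, 0.1703]
tool_rot: [-0.0, 0.98, 0.2, -0.0]
force: [-1.0, -0.9, 0.3]
gripper_width: 0.0851
grasp_force: 0.0
```

Run:
```python
from h import *
s=manip.sense(); d=imaging.snapshot("wrist"); cv2.imwrite("pics/w1.png",d["img"][:,:,::-1]); np.save("w1.npy",s,allow_pickle=True)
go([.508,-.268,.17],.395,s)
```

```text
turn [-0.02  0.01  0.39] shift cm [-0.27  0.26  0.03]
```

View pics/w1.png

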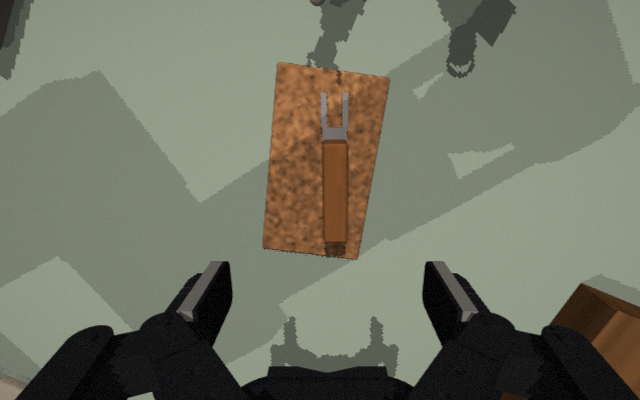

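The fork is seen straight on: tips at (323,94) and (346,94), bar top from (335,141) to (335,241), and pad corners at (278,63), (389,77), (358,259) and (263,248).

Run:
```python
from h import *
s=np.load("w1.npy",allow_pickle=True).item(); d=imaging.snapshot("wrist")
P=lambda x,y,z: ray(d,x,y,z,s)[:2]
a=P(334.7,94,.010); r=P(335,241,.040); f=P(334.5,141,.040)
x=(a-r)/np.linalg.norm(a-r)
print("tips",a,"rear",r,"front",f,np.linalg.norm(a-r),np.linalg.norm(f-r),"yaw",np.arctan2(x[1],x[0]),"grip",a-.08*x,r+.05*x)
print("width",np.linalg.norm(P(322.5,190,.04)-P(347.5,190,.04)))
c=[P(*p,.004) for p in((278,63),(389,77),(358,259),(263,248))];print("pad",c,np.mean(c,0))
g=(a-.08*x+r+.05*x)/2
go([*g,.013],np.arctan2(x[1],x[0]),s)
```

```text
tips [ 0.5823416  -0.24000126] rear [ 0.46663742 -0.28975528] front [ 0.54859938 -0.2537692 ] 0.12594807760555884 0.08951402231037887 yaw 0.4061069265452208 grip [ 0.50884835 -0.27160414] [ 0.51257071 -0.27000348]
width 0.02139445574845698
pad [array([ 0.58662454, -0.18495396]), array([ 0.61387415, -0.27813922]), array([ 0.44206437, -0.32727365]), array([ 0.41531432, -0.23227587])] [ 0.51446935 -0.25566068]
turn [-0.02  0.01 -0.25] shift cm [-0.13  0.63 15.73]
```

Emit:
apply_moves --newtons 110 --series '[0, 0, -0.25, -0.13, 0.63, 4, 1, 0, 0, -0.25, -0.13, 0.63, 8, 1, 0, 0, -0.25, -0.13, 0.63, 11, 1, 0, 0, -0.25, -0.13, 0.63, 14, 1, 0, 0, -0.25, -0.13, 0.63, 15, 1, 0, 0, -0.25, -0.13, 0.63, 15.7, 1, 0, 0, -0.25, -0.13, 0.63, 15.7, 1, 0, 0, -0.25, -0.13, 0.63, 15.7, 1]'

```text
t: 3.02
ee_pos: [0.5117, -0.2718, 0.015]
tool_rot: [0.001, 0.979, 0.202, 0.001]
force: [0.4, 0.3, 1.1]
gripper_width: 0.0853
grasp_force: 0.0
```

Emit:
apply_moves --newtons 110 --series '[0, 0, 0, 0, 0, 0, -1, 0, 0, 0, 0, 0, 0, -1, 0, 0, 0, 0, 0, 0, -1, 0, 0, 0, 0, 0, 0, -1, 0, 0, 0, 0, 0, 0, -1, 0, 0, 0, 0, 0, 0, -1, 0, 0, 0, 0, 0, 0, -1, 0, 0, 0, 0, 0, 0, -1, 0, 0, 0, 0, 0, 0, -1, 0, 0, 0, 0, 0, 0, -1]'

```text
t: 3.85
ee_pos: [0.5112, -0.2718, 0.014]
tool_rot: [0.0, 0.98, 0.201, 0.0]
force: [-1.7, 0.6, 6.6]
gripper_width: 0.0201
grasp_force: 108.5
```

Emit:
apply_moves --series '[0, 0, 0, 0, 0, -2, -1, 0, 0, 0, 0, 0, -5, -1, 0, 0, 0, 0, 0, -8, -1, 0, 0, 0, 0, 0, -10, -1, 0, 0, 0, 0, 0, -10, -1, 0, 0, 0, 0, 0, -10, -1]'

```text
t: 4.35
ee_pos: [0.5112, -0.2718, 0.1141]
tool_rot: [0.001, 0.98, 0.201, 0.001]
force: [0.4, 0.2, -2.8]
gripper_width: 0.0203
grasp_force: 107.8
```

Run:
```python
from h import *
s=manip.sense(); d=imaging.snapshot("wrist"); crop(d["img"],220,0,440,280,2,"pics/w2.png"); np.save("w2.npy",s,allow_pickle=True)
go([.424,.077,.09],-.123,s)
```

```text
turn [ 0.07 -0.07 30.29] shift cm [  5.75 -35.49   2.36]
```

View pics/w2.png

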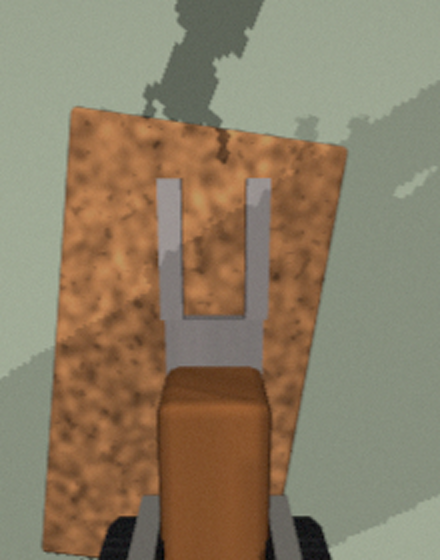

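The fork is held squarely. Its tips' top edge is at crop (170,180) and (258,180), which is full-image (305,90) and (349,90).

Emit:
apply_moves --series '[0, 0, 30.3, 5.75, -35.5, 0, -1, 0, 0, 30.3, 5.75, -35.5, 0, -1, 0, 0, 30.3, 5.75, -35.5, 0, -1, 0, 0, 30.3, 5.75, -35.5, 0, -1, 0, 0, 30.3, 5.75, -35.5, 0, -1, 0, 0, 30.3, 5.75, -35.5, 0, -1, 0, 0, 30.3, 5.75, -35.5, 0, -1, 0, 0, 30.3, 5.75, -35.5, 0, -1, 0, 0, 30.3, 5.75, -35.5, 1, -1, 0, 0, 30.3, 5.75, -35.5, 2.4, -1, 0, 0, 30.3, 5.75, -35.5, 2.4, -1, 0, 0, 30.3, 5.75, -35.5, 2.4, -1]'

```text
t: 5.4
ee_pos: [0.4229, 0.0773, 0.0882]
tool_rot: [0.0, 0.998, -0.061, -0.001]
force: [0.7, 0.1, -0.6]
gripper_width: 0.02
grasp_force: 108.2
```

Run:
```python
from h import *
s=np.load("w2.npy",allow_pickle=True).item(); d=imaging.snapshot("wrist")
for u in (305,327,349):
  p=ray(d,u,90,.1101,s); print(np.round((q(s["tool_rot"]).inv().apply(p-s["ee_pos"]))*1e3,1))
s=manip.sense(); d=imaging.snapshot("wrist"); crop(d["img"],230,0,430,240,2.5,"pics/w3.png"); np.save("w3.npy",s,allow_pickle=True); print(s["ee_pos"],s["force"])
```

```text
[78.9 -9.3  4. ]
[78.9 -0.1  4. ]
[78.9  9.2  4.1]
[0.42353071 0.07683123 0.08893863] [-0.09513259 -0.4972861  -1.0135546 ]
```

View pics/w3.png

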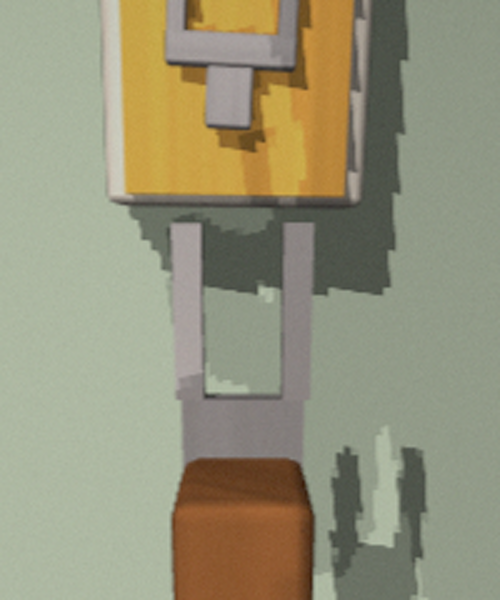

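The clip's bridge rear edge runs from crop (167,62) to (294,67). The tail end is at (207..249,127), the ledge's near edge from (122,194) to (345,194), and the fork tips are at (171..203,223) and (284..314,223).

Run:
```python
from h import *
s=np.load("w3.npy",allow_pickle=True).item(); d=imaging.snapshot("wrist")
I=q(s["tool_rot"]).inv()
T=lambda x,y,z: np.round(I.apply(ray(d,230+x/2.5,y/2.5,z,s)-s["ee_pos"])*1e3,1)
print("bridge",T(167,62,.035),T(294,67,.035)); print("tail",T(207,125,.035),T(249,127,.035))
print("ledge",T(122,194,.03),T(345,194,.03)); print("ledge sides",T(120,0,.03),T(354,0,.03))
z=s["ee_pos"][2]-.004
print("tips",T(171,223,z),T(314,223,z)); print(s["ee_pos"],np.degrees(np.arctan2(*(q(s["tool_rot"]).as_matrix()[[1,0],0]))))
```

```text
bridge [112.  -16.1  53.8] [111.   10.9  53.8]
tail [99.7 -7.8 53.8] [99.3  1.3 53.8]
ledge [ 85.9 -27.6  58.8] [85.9 23.2 58.8]
ledge sides [124.7 -26.2  58.7] [124.7  23.7  58.8]
tips [ 79.2 -12.    3.9] [79.2 11.9  3.9]
[0.42353071 0.07683123 0.08893863] -7.0768747477319724
```

Emit:
apply_moves --series '[0, 0, 0, 3, -0.2, 0, -1, 0, 0, 0, 5.5, -0.2, 0, -1, 0, 0, 0, 5.5, -0.2, 0, -1, 0, 0, 0, 5.5, -0.2, 0, -1]'

```text
t: 5.88
ee_pos: [0.4794, 0.0715, 0.0893]
tool_rot: [0.0, 0.998, -0.063, -0.0]
force: [-0.7, 0.8, -2.1]
gripper_width: 0.0198
grasp_force: 108.2
```

Run:
```python
from h import *
s=manip.sense(); d=imaging.snapshot("wrist"); crop(d["img"],220,0,440,200,3,"pics/w4.png"); np.save("w4.npy",s,allow_pickle=True); print(s["ee_pos"],s["force"])
```

```text
[0.47943063 0.07149823 0.08929838] [-0.71867225  0.82560049 -2.08622149]
```

View pics/w4.png

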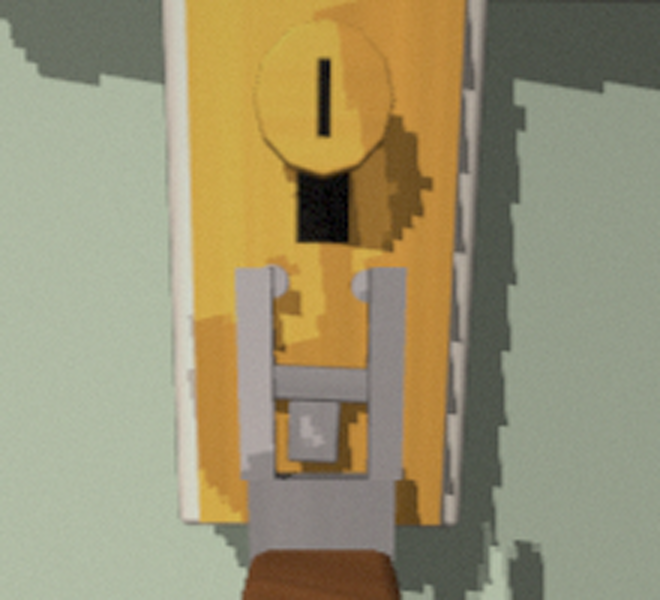

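The barrel head's disc is centred at crop (325,97). The ledge sides are at (187..465, 0) and (199..444, 522). The clip's bridge is between the prongs at y≈400, with tail edges at 289 and 337 at y=460.

Run:
```python
from h import *
s=np.load("w4.npy",allow_pickle=True).item(); d=imaging.snapshot("wrist")
I=q(s["tool_rot"]).inv()
T=lambda x,y,z: np.round(I.apply(ray(d,220+x/3,y/3,z,s)-s["ee_pos"])*1e3,1)
print("barrel",T(325,97,.046),T(254,97,.046),T(395,97,.046),T(325,20,.046),T(325,174,.046))
print("slot ends",T(324,242,.03)); print("ledge",T(187,0,.03),T(465,0,.03),T(199,522,.03),T(444,522,.03))
print("bridge",T(276,400,.035),T(366,403,.035),"tail",T(289,460,.035),T(337,461,.035))
print("arm tips",T(272,267,.035),T(372,270,.035))
p=ray(d,220+325/3,97/3,.046,s); print(p, np.degrees(np.arctan2(*(q(s["tool_rot"]).as_matrix()[[1,0],0]))))
```

```text
barrel [106.8   0.6  43.3] [106.8 -11.4  43.3] [106.7  12.4  43.3] [118.2   0.6  43.3] [94.8  0.6 43.3]
slot ends [84.2  0.5 59.3]
ledge [124.8 -24.   59.2] [124.8  25.5  59.3] [ 29.4 -25.5  59.3] [29.5 25.5 59.3]
bridge [55.1 -8.9 54.3] [54.5  8.7 54.3] tail [43.3 -6.5 54.3] [43.1  3.1 54.3]
arm tips [79.7 -9.3 54.3] [79.1  9.5 54.3]
[0.58525732 0.05758967 0.046     ] -7.168987945534102
```

Emit:
apply_moves --series '[0, 0, 0.4, -2.5, -0.11, 0, -1, 0, 0, 0.4, -4.1, -0.11, 0, -1, 0, 0, 0.4, -4.1, -0.11, 1.5, -1, 0, 0, 0.4, -4.1, -0.11, 3, -1, 0, 0, 0.4, -4.1, -0.11, 4, -1, 0, 0, 0.4, -4.1, -0.11, 4.4, -1, 0, 0, 0.4, -4.1, -0.11, 4.75, -1, 0, 0, 0.4, -4.1, -0.11, 4.75, -1, 0, 0, 0.4, -4.1, -0.11, 4.75, -1]'

```text
t: 6.73
ee_pos: [0.4382, 0.0786, 0.0422]
tool_rot: [0.0, 0.998, -0.065, 0.0]
force: [-0.3, 1.2, -0.9]
gripper_width: 0.0199
grasp_force: 108.2
```

Run:
```python
from h import *
s=manip.sense(); d=imaging.snapshot("wrist"); crop(d["img"],220,0,440,180,3,"pics/w5.png"); np.save("w5.npy",s,allow_pickle=True); print(s["ee_pos"],s["force"],np.degrees(np.arctan2(*(q(s["tool_rot"]).as_matrix()[[1,0],0]))))
```

```text
[0.43818885 0.07862739 0.0422058 ] [-0.28996387  1.17648907 -0.94172108] -7.464113078620983
```

View pics/w5.png

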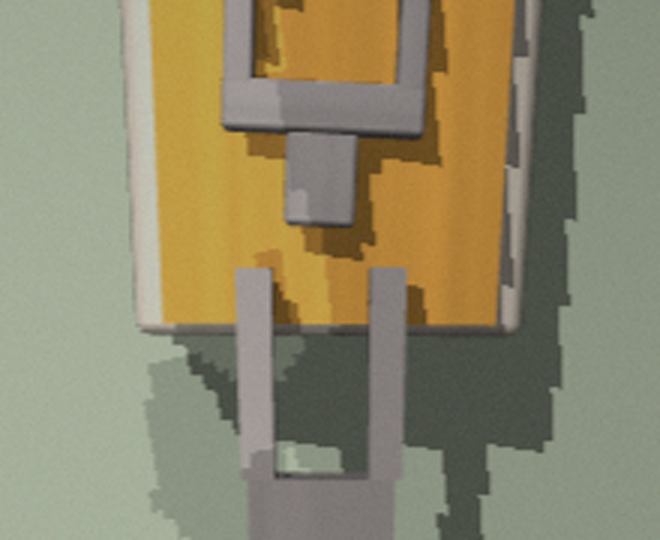

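The prong gap, crop 274..368, is centred on the tail at 287..355. The bridge is about 20 mm ahead of the tips. I'll advance now.

Emit:
apply_moves --series '[0, 0, 0, 0.3, 0, 0.06, -1, 0, 0, 0, 0.6, 0, 0.06, -1, 0, 0, 0, 0.9, 0, 0.06, -1, 0, 0, 0, 1.2, 0, 0.06, -1, 0, 0, 0, 1.5, 0, 0.06, -1, 0, 0, 0, 1.7, 0, 0.06, -1, 0, 0, 0, 1.9, 0, 0.06, -1, 0, 0, 0, 2.1, 0, 0.06, -1, 0, 0, 0, 2.3, 0, 0.06, -1, 0, 0, 0, 2.4, 0, 0.06, -1, 0, 0, 0, 2.4, 0, 0.06, -1]'

```text
t: 7.7
ee_pos: [0.4619, 0.0755, 0.0412]
tool_rot: [0.0, 0.998, -0.065, 0.0]
force: [-0.5, 0.2, -1.7]
gripper_width: 0.0199
grasp_force: 108.2
```

Emit:
apply_moves --series '[0, 0, 0, 0.2, 0.01, 0, -1, 0, 0, 0, 0.4, 0.01, 0, -1, 0, 0, 0, 0.6, 0.02, 0, -1, 0, 0, 0, 0.8, 0.02, 0, -1, 0, 0, 0, 1.0, 0.03, 0, -1, 0, 0, 0, 1.2, 0.03, 0, -1, 0, 0, 0, 1.2, 0.03, 0, -1]'

```text
t: 8.28
ee_pos: [0.474, 0.0736, 0.0412]
tool_rot: [0.0, 0.998, -0.065, 0.0]
force: [0.1, 0.1, -1.1]
gripper_width: 0.0202
grasp_force: 108.2
```

Emit:
apply_moves --series '[0, 0, 0, 0.1, 0.01, 0, -1, 0, 0, 0, 0.2, 0.01, 0, -1, 0, 0, 0, 0.3, 0.01, 0, -1, 0, 0, 0, 0.4, 0.01, 0, -1]'

```text
t: 8.62
ee_pos: [0.4777, 0.0731, 0.0412]
tool_rot: [0.0, 0.998, -0.065, -0.0]
force: [0.5, 0.7, -0.7]
gripper_width: 0.02
grasp_force: 108.2
```

Emit:
apply_moves --series '[0, 0, 0, 0.1, 0, 0, -1, 0, 0, 0, 0.2, 0, 0, -1, 0, 0, 0, 0.2, 0, 0, -1]'

```text
t: 8.87
ee_pos: [0.4793, 0.0728, 0.0411]
tool_rot: [0.0, 0.998, -0.065, -0.0]
force: [-3.8, -0.5, 0.1]
gripper_width: 0.0201
grasp_force: 108.4
```

Contact with the barrel begins, at −3.8 N.

Emit:
apply_moves --series '[0, 0, 0, 0.1, 0, 0, -1, 0, 0, 0, 0.2, 0, 0, -1, 0, 0, 0, 0.2, 0, 0, -1]'

```text
t: 9.12
ee_pos: [0.4809, 0.0727, 0.0409]
tool_rot: [-0.0, 0.998, -0.065, -0.001]
force: [-4.6, 1.4, -2.1]
gripper_width: 0.02
grasp_force: 108.0
```

Emit:
apply_moves --series '[0, 0, 0, 0.1, 0, 0, -1, 0, 0, 0, 0.2, 0, 0, -1, 0, 0, 0, 0.2, 0, 0, -1]'

```text
t: 9.37
ee_pos: [0.4828, 0.0725, 0.0408]
tool_rot: [-0.0, 0.998, -0.065, -0.001]
force: [-4.1, 1.7, -2.1]
gripper_width: 0.0202
grasp_force: 108.0
```

Emit:
apply_moves --series '[0, 0, 0, 0.1, 0, -0.02, -1, 0, 0, 0, 0.2, 0, -0.02, -1, 0, 0, 0, 0.2, 0, -0.02, -1]'

```text
t: 9.62
ee_pos: [0.4852, 0.0722, 0.0412]
tool_rot: [-0.0, 0.998, -0.065, -0.0]
force: [-2.2, 0.5, -2.2]
gripper_width: 0.0202
grasp_force: 108.0
```

Emit:
apply_moves --series '[0, 0, 0, 0.1, 0, -0.02, -1, 0, 0, 0, 0.2, 0, -0.02, -1, 0, 0, 0, 0.2, 0, -0.02, -1]'

```text
t: 9.87
ee_pos: [0.488, 0.0717, 0.0418]
tool_rot: [0.0, 0.998, -0.065, 0.0]
force: [-0.3, -0.7, -1.5]
gripper_width: 0.0201
grasp_force: 108.0
```

The force has dropped, so it has likely snapped. I'll creep to home.

Emit:
apply_moves --series '[0, 0, 0, 0.1, 0, 0.03, -1, 0, 0, 0, 0.2, 0, 0.03, -1, 0, 0, 0, 0.2, 0, 0.03, -1]'

```text
t: 10.12
ee_pos: [0.4899, 0.0715, 0.0414]
tool_rot: [0.0, 0.998, -0.065, 0.0]
force: [1.3, 0.1, -1.6]
gripper_width: 0.0199
grasp_force: 108.0
```

Emit:
apply_moves --series '[0, 0, 0, 0.05, 0, 0, -1, 0, 0, 0, 0.1, 0, 0, -1, 0, 0, 0, 0.1, 0, 0, -1]'

```text
t: 10.37
ee_pos: [0.4906, 0.0714, 0.0414]
tool_rot: [0.0, 0.998, -0.065, 0.0]
force: [0.1, -0.5, -1.6]
gripper_width: 0.0201
grasp_force: 108.0
```

Emit:
apply_moves --series '[0, 0, 0, 0.05, 0, 0, -1, 0, 0, 0, 0.05, 0, 0, -1]'

```text
t: 10.53
ee_pos: [0.491, 0.0713, 0.0413]
tool_rot: [0.0, 0.998, -0.065, 0.0]
force: [-0.9, 0.4, -1.8]
gripper_width: 0.0201
grasp_force: 108.0
```

Emit:
apply_moves --series '[0, 0, 0, 0.05, 0, 0, -1, 0, 0, 0, 0.05, 0, 0, -1]'

```text
t: 10.7
ee_pos: [0.4915, 0.0713, 0.0414]
tool_rot: [0.0, 0.998, -0.065, 0.0]
force: [-0.2, -0.5, -0.9]
gripper_width: 0.0202
grasp_force: 108.0
```

Emit:
apply_moves --series '[0, 0, 0, 0.05, 0, 0, -1, 0, 0, 0, 0.05, 0, 0, -1]'

```text
t: 10.87
ee_pos: [0.492, 0.0712, 0.0413]
tool_rot: [0.0, 0.998, -0.065, 0.0]
force: [-0.2, 0.4, -1.5]
gripper_width: 0.0201
grasp_force: 108.0
```

Emit:
apply_moves --series '[0, 0, 0, 0.05, 0, 0, -1, 0, 0, 0, 0.05, 0, 0, -1]'

```text
t: 11.03
ee_pos: [0.4925, 0.0711, 0.0413]
tool_rot: [0.0, 0.998, -0.065, 0.0]
force: [-0.2, -0.8, -1.9]
gripper_width: 0.0201
grasp_force: 108.0
```

Emit:
apply_moves --series '[0, 0, 0, 0.05, 0, 0, -1, 0, 0, 0, 0.05, 0, 0, -1]'

```text
t: 11.2
ee_pos: [0.4929, 0.0711, 0.0413]
tool_rot: [0.0, 0.998, -0.065, -0.0]
force: [-1.5, -0.1, -0.6]
gripper_width: 0.0203
grasp_force: 108.1
```

Emit:
apply_moves --series '[0, 0, 0, 0.05, 0, 0, -1, 0, 0, 0, 0.05, 0, 0, -1]'

```text
t: 11.37
ee_pos: [0.493, 0.0711, 0.0412]
tool_rot: [0.0, 0.998, -0.065, -0.001]
force: [-4.4, 0.9, 1.4]
gripper_width: 0.0202
grasp_force: 108.2
```

Emit:
apply_moves --series '[0, 0, 0, 0.05, 0, 0, -1, 0, 0, 0, 0.05, 0, 0, -1]'

```text
t: 11.53
ee_pos: [0.4932, 0.0711, 0.0412]
tool_rot: [0.0, 0.998, -0.065, -0.001]
force: [-8.5, 1.1, 3.5]
gripper_width: 0.0203
grasp_force: 108.5
```

Emit:
apply_moves --series '[0, 0, 0, 0.05, 0, 0, -1, 0, 0, 0, 0.05, 0, 0, -1]'

```text
t: 11.7
ee_pos: [0.4933, 0.0711, 0.0411]
tool_rot: [0.0, 0.998, -0.065, -0.001]
force: [-11.4, 1.6, 4.9]
gripper_width: 0.0202
grasp_force: 108.8
```

Emit:
apply_moves --series '[0, 0, 0, 0.05, 0, 0, -1, 0, 0, 0, 0.08, 0, 0, -1, 0, 0, 0, 0.08, 0, 0, -1]'

```text
t: 11.95
ee_pos: [0.4935, 0.071, 0.041]
tool_rot: [0.0, 0.998, -0.065, -0.002]
force: [-16.7, 3.0, 8.5]
gripper_width: 0.0201
grasp_force: 109.2
```

Emit:
apply_moves --series '[0, 0, 0, 0.04, 0, 0, -1, 0, 0, 0, 0.05, 0, 0, -1, 0, 0, 0, 0.05, 0, 0, -1, 0, 0, 0, 0.05, 0, 0, -1, 0, 0, 0, 0.05, 0, 0, -1, 0, 0, 0, 0.05, 0, 0, -1, 0, 0, 0, 0.05, 0, 0, -1]'

```text
t: 12.53
ee_pos: [0.4936, 0.071, 0.0409]
tool_rot: [0.0, 0.998, -0.065, -0.002]
force: [-20.7, 3.0, 9.8]
gripper_width: 0.02
grasp_force: 109.5
```

Pressed home at about 21 N for about 0.5 s. I'll back off straight.

Emit:
apply_moves --series '[0, 0, 0, -0.2, 0, 0, -1, 0, 0, 0, -0.4, 0, -0.03, -1, 0, 0, 0, -0.8, 0, -0.05, -1, 0, 0, 0, -1.2, 0, -0.05, -1, 0, 0, 0, -1.7, 0, -0.05, -1, 0, 0, 0, -2.3, 0, -0.05, -1, 0, 0, 0, -3.0, 0, -0.05, -1, 0, 0, 0, -3.8, 0, -0.5, -1, 0, 0, 0, -4, 0, -2.5, -1, 0, 0, 0, -4, 0, -5, -1, 0, 0, 0, -4, 0, -5, -1]'

```text
t: 13.45
ee_pos: [0.4572, 0.0761, 0.0957]
tool_rot: [-0.0, 0.998, -0.065, 0.003]
force: [1.4, -0.2, 1.2]
gripper_width: 0.0202
grasp_force: 108.0
```

Emit:
apply_moves --series '[0, 0, 0, 2.5, 0, 0, -1, 0, 0, 0, 4.2, 0, 0, -1, 0, 0, 0, 4.2, 0, 0, -1, 0, 0, 0, 4.2, 0, 0, -1]'

```text
t: 13.78
ee_pos: [0.4975, 0.0704, 0.0911]
tool_rot: [0.0, 0.998, -0.065, -0.0]
force: [-0.8, -0.9, -1.8]
gripper_width: 0.0202
grasp_force: 108.0
```

Run:
```python
from h import *
s=manip.sense(); d=imaging.snapshot("wrist"); crop(d["img"],220,0,440,200,3,"pics/w6.png"); np.save("w6.npy",s,allow_pickle=True); print(s["ee_pos"],s["force"])
```

```text
[0.49751153 0.07041172 0.09105501] [-0.80398991 -0.8542309  -1.82135745]
```

View pics/w6.png

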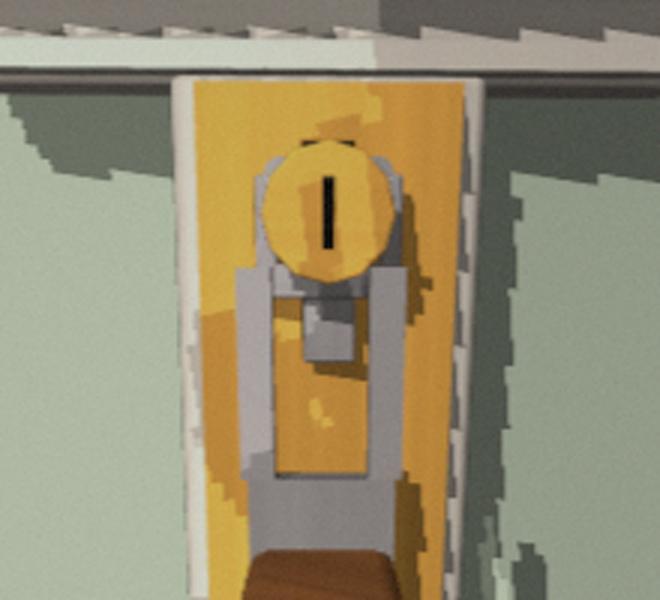

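The clip's arms wrap the barrel centrally: bridge at crop (325,290), arm tips near (275,165) and (385,170). Now I'll return the fork.

```bash
python3 -c "
from h import *
go([.511,-.267,.12],.404)"
```

```text
turn [ -0.     0.06 -30.61] shift cm [ 5.77 33.28 -2.9 ]
```

Emit:
apply_moves --series '[0, 0, 0, 0, 0, -2.9, -1, 0, 0, -5, 0, 4, -2.9, -1, 0, 0, -30.6, 5.8, 33.3, -2.9, -1, 0, 0, -30.6, 5.8, 33.3, -2.9, -1, 0, 0, -30.6, 5.8, 33.3, -2.9, -1, 0, 0, -30.6, 5.8, 33.3, -2.9, -1, 0, 0, -30.6, 5.8, 33.3, -2.9, -1, 0, 0, -30.6, 5.8, 33.3, -2.9, -1, 0, 0, -30.6, 5.8, 33.3, -2.9, -1, 0, 0, -30.6, 5.8, 33.3, -2.9, -1, 0, 0, -30.6, 5.8, 33.3, -2.9, -1, 0, 0, -30.6, 5.8, 33.3, -2.9, -1]'

```text
t: 14.83
ee_pos: [0.5111, -0.268, 0.1199]
tool_rot: [-0.0, 0.98, 0.199, -0.0]
force: [-1.4, 0.3, -2.0]
gripper_width: 0.0205
grasp_force: 108.4
```

Emit:
apply_moves --series '[0, 0, 0, 0, 0, 0, -1, 0, 0, 0, 0, 0, 0, -1]'

```text
t: 15.0
ee_pos: [0.5118, -0.2659, 0.1204]
tool_rot: [-0.0, 0.98, 0.201, -0.0]
force: [0.5, 1.0, -2.0]
gripper_width: 0.0204
grasp_force: 108.4
```

```bash
python3 -c "
from h import *
go([.511,-.267,.016],.404)"
```

```text
turn [-0.02  0.    0.05] shift cm [-0.11  0.07 10.44]
```

Emit:
apply_moves --series '[0, 0, 0, 0, 0, 3, -1, 0, 0, 0, 0, 0, 6, -1, 0, 0, 0, 0, 0, 8.5, -1, 0, 0, 0, 0, 0, 10, -1, 0, 0, 0, 0, 0, 10.4, -1, 0, 0, 0, 0, 0, 10.4, -1]'

```text
t: 15.5
ee_pos: [0.5117, -0.2659, 0.0159]
tool_rot: [-0.001, 0.98, 0.201, -0.001]
force: [0.4, -0.2, -1.3]
gripper_width: 0.0198
grasp_force: 108.6
```

Emit:
apply_moves --series '[0, 0, 0, 0, 0, 0.1, -1, 0, 0, 0, 0, 0, 0.2, -1, 0, 0, 0, 0, 0, 0.2, -1]'

```text
t: 15.75
ee_pos: [0.5124, -0.2673, 0.0152]
tool_rot: [0.001, 0.98, 0.201, 0.0]
force: [0.1, 0.1, -1.0]
gripper_width: 0.0199
grasp_force: 108.6
```

Emit:
apply_moves --series '[0, 0, 0, 0, 0, 0.05, -1, 0, 0, 0, 0, 0, 0.05, -1, 0, 0, 0, 0, 0, 0.05, -1]'

```text
t: 16.0
ee_pos: [0.512, -0.2673, 0.0141]
tool_rot: [0.0, 0.98, 0.201, 0.0]
force: [0.4, -0.8, -1.1]
gripper_width: 0.0202
grasp_force: 108.6
```

Emit:
apply_moves --series '[0, 0, 0, 0, 0, 0.05, -1, 0, 0, 0, 0, 0, 0.05, -1, 0, 0, 0, 0, 0, 0.05, -1]'

```text
t: 16.25
ee_pos: [0.5121, -0.2674, 0.014]
tool_rot: [0.0, 0.98, 0.201, 0.0]
force: [-3.2, 2.0, 7.7]
gripper_width: 0.0204
grasp_force: 109.9
```

Touchdown: 7.7 N at z = 0.0140, the same as at the pick. I'll release and rise.

Emit:
apply_moves --newtons 20 --series '[0, 0, 0, 0, 0, 0, -0.2, 0, 0, 0, 0, 0, 0, 0.4, 0, 0, 0, 0, 0, 0, 1, 0, 0, 0, 0, 0, 0, 1, 0, 0, 0, 0, 0, 0, 1, 0, 0, 0, 0, 0, 0, 1, 0, 0, 0, 0, 0, 0, 1, 0, 0, 0, 0, 0, 0, 1, 0, 0, 0, 0, 0, 0, 1, 0, 0, 0, 0, 0, 0, 1]'

```text
t: 17.08
ee_pos: [0.512, -0.2673, 0.0134]
tool_rot: [0.0, 0.98, 0.201, -0.0]
force: [0.2, 0.2, 0.6]
gripper_width: 0.085
grasp_force: 0.0
```

Emit:
apply_moves --series '[0, 0, 0, 0, 0, -2, 1, 0, 0, 0, 0, 0, -5, 1, 0, 0, 0, 0, 0, -9, 1, 0, 0, 0, 0, 0, -13, 1, 0, 0, 0, 0, 0, -16, 1, 0, 0, 0, 0, 0, -16, 1, 0, 0, 0, 0, 0, -16, 1, 0, 0, 0, 0, 0, -16, 1]'

```text
t: 17.75
ee_pos: [0.5117, -0.2671, 0.1727]
tool_rot: [-0.0, 0.98, 0.201, -0.0]
force: [0.2, 0.6, -0.5]
gripper_width: 0.0852
grasp_force: 0.0
```

Run:
```python
from h import *
d=imaging.snapshot("wrist"); t=imaging.snapshot("side")
a=d["img"][:, 100:560]; b=cv2.resize(t["img"][100:300,160:380],None,fx=1.5,fy=1.5)
c=np.zeros((400,460+330,3),np.uint8); c[:,:460]=a; c[:300,460:]=b; cv2.imwrite("pics/fin.png",c[:,:,::-1])
```

```text
(no output)
```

View pics/fin.png

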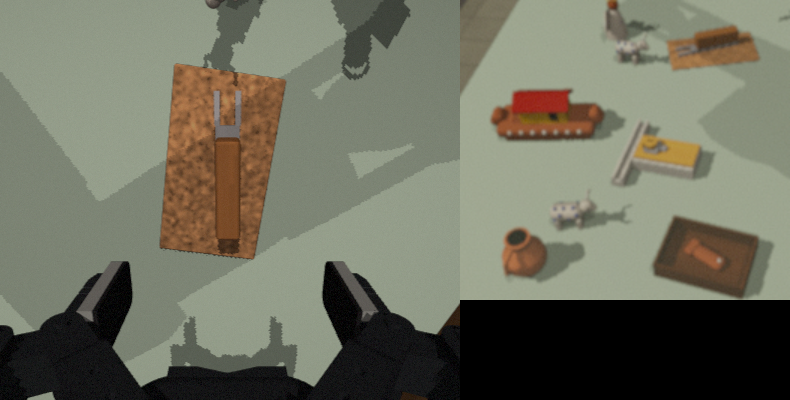

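The fork lies upright on the pad (228,165), the clip is on the barrel (655,145), and the toys stand as they did. Handing in.

```bash
python3 -c "
from workcell import workorder
print(workorder.hand_in())"
```

```text
the job is handed in; nothing more can be done
None
```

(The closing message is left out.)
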